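# Snap three watch backs home, largest first

## Robot

A 6-joint arm with a two-finger parallel gripper is mounted at the origin on the work surface. World frame = base frame: x ahead of the robot, y to its left, z up, the work surface at z = 0. Lengths are in m, angles in degrees, forces in N, time in s.
With the tool pointing down it reaches from about 0.4 to 0.825 m from the base axis. Payload 7 kg.
Tool frame: the origin (TCP) lies at the very end of the fingers, on their centre line; the grasp point (between the pads) lies r.pinch_z behind it (r.pinch_z is the distance from the TCP to the grasp point, in m); z points along the fingers, y is the direction in which the jaws open and shut (so a half turn about z gives the same grasp; the last joint's range is limited). The gripper opens to 88 mm and grips with 3 to 60 N. Pads are 19 mm wide; open, the fingers measure 130 mm over their backs; the gripper's body (78 mm by 193 mm) begins 47 mm behind the grasp point.
Start: joints at [82.053, 20.546, 0.682, 0, -70.136, -16.507], TCP at [0.279, 0.614, 0.227] pointing down, gripper open.
Joint ranges: [-176.03, 176.03], [-82.01, 121.73], [-58.28, 71.71], [-173.87, 95.51], [-174.79, -0.11], [-173.66, 173.66]. Speed limits (degrees/s): [136.94, 136.94, 172.46, 180, 180, 180].

## Interface

Orientations are given as [roll, pitch, yaw] about the fixed x, y, z axes, in that order (R = Rz(yaw) Ry(pitch) Rx(roll)).
In Python, from plant import r gives the robot as it stands. The module is installed in compiled form; this text tells all that it offers.
- The arm moves only by the tool servo_tool, never from a script. Its argument "steps" is a list of rows, each a list of 5 numbers: the finger opening in cm, from 0 to 8.76, then the shift along the tool's x, y, z in cm, then the turn about the tool's z in degrees. In form: [[fingers, x, y, z, spin], ...]. A call has 1 to 8 rows; each row shifts and turns the commanded pose from where the row before left it, along the tool's axes as they then stand; what a row does not reach is not made up. A row lasts 1/8 s, in which the tool goes at most 62.5 mm and 10.7 degrees, less where a joint would pass 70% of its speed; a pose out of reach is approached as far as the arm can. A call with a gripper value outside its range is refused whole. The fingers move at their own pace and stop on an object; "squeeze" is the grip in N (left out, the last holds). Time passes only in rows, so rows that do not move let the fingers close. It gives the time, the measured TCP pose, the force and the opening at its end, in the units of the state.
- r.get_state(): the state, without advancing time (a new reading comes with each control period).
- r.capture(name): name is "scene" or "top"; returns the picture (384x512x3 uint8, red, green, blue); there is no depth.
- r.calibration(name): a dict with "K" (3x3 intrinsics, pixels), "rvec" (rotation vector, rad) and "tvec" (3), from world to camera coordinates, as OpenCV has them. Camera axes: x right, y down, z forward; pixel columns grow to the right and rows downward; lengths in m; the calibration is good to about 2 mm. A picture is of the moment at which its call begins. calibration takes no time and is no camera call.
- r.close_job(): hands the job in, once; it reports no verdict.
The state is a dict: "time_s": time; "joints": joint angles; "qd": joint speeds; "joint_torque": joint torques, N m; "tcp_pos": TCP position; "eef_rot": TCP orientation; "contact_force": force on the tool from outside, world axes, zero at the start; "moment": the same for the moment, N m; "gripper_width": finger opening in m.
Only numpy, scipy, OpenCV 4.12 (cv2) and the standard library are available. Lean on these libraries where they do the work, as an engineer would, in place of code of your own. Each camera call takes 0.05 s, during which the arm holds its last target.

## Task

The backs of the three round watches are standing proud: with closed fingertips press each one lightly straight down until it is home, first the large watch, then the medium one, then the small one. Pick nothing up, do not push the watches about, and leave the square watch and everything else on the bench alone.

Things in the scene. Friction and masses are not known exactly. Their poses are not given: they have to be found in the camera images.
- large_watch: The large round watch head lying face down in a round black casing block (block 84 mm across, 28 mm tall, 0.5 to 0.95 kg, loose on the mat); dark steel case with lugs and crown, its rim 37 mm above the block's foot, and the bright metal snap back on top. Origin: centre of the block's underside, on the mat's top (3 mm above the table). z up.
- large_top (a point): Centre of the top face of the large watch's back: a flat plain round disc 58 mm across, on top of a case 64 mm across. It stands 43 to 44 mm above the block's foot (about 46 mm above the table) before it is pressed, and 39 mm above the foot when home. z up. This point goes down with the back.
- large_back (a joint): How far the large watch's back has been pressed in, m: 0 to 0.001 at the start, 0.005 fully home against a firm stop (which gives up to 1 mm more at 20 N). It slides straight down against a steady friction of about 4 N and stays where it is left.
- medium_watch: The medium round watch head lying face down in a round black casing block (block 84 mm across, 28 mm tall, 0.5 to 0.95 kg, loose on the mat); dark steel case with lugs and crown, its rim 37 mm above the block's foot, and the bright metal snap back on top. Origin: centre of the block's underside, on the mat's top (3 mm above the table). z up.
- medium_top (a point): Centre of the top face of the medium watch's back: a flat plain round disc 42 mm across, on top of a case 48 mm across. It stands 43 to 44 mm above the block's foot (about 46 mm above the table) before it is pressed, and 39 mm above the foot when home. z up. This point goes down with the back.
- medium_back (a joint): How far the medium watch's back has been pressed in, m: 0 to 0.001 at the start, 0.005 fully home against a firm stop (which gives up to 1 mm more at 20 N). It slides straight down against a steady friction of about 4 N and stays where it is left.
- small_watch: The small round watch head lying face down in a round black casing block (block 84 mm across, 28 mm tall, 0.5 to 0.95 kg, loose on the mat); dark steel case with lugs and crown, its rim 37 mm above the block's foot, and the bright metal snap back on top. Origin: centre of the block's underside, on the mat's top (3 mm above the table). z up.
- small_top (a point): Centre of the top face of the small watch's back: a flat plain round disc 28 mm across, on top of a case 34 mm across. It stands 43 to 44 mm above the block's foot (about 46 mm above the table) before it is pressed, and 39 mm above the foot when home. z up. This point goes down with the back.
- small_back (a joint): How far the small watch's back has been pressed in, m: 0 to 0.001 at the start, 0.005 fully home against a firm stop (which gives up to 1 mm more at 20 N). It slides straight down against a steady friction of about 4 N and stays where it is left.
- square_watch: The square watch head lying face down in a round black casing block (block 84 mm across, 28 mm tall, 0.5 to 0.95 kg, loose on the mat); dark steel case with lugs and crown, its rim 37 mm above the block's foot, and the bright metal snap back on top. Its back is a flat 42 mm square on a 48 mm square case. To be left alone. Origin as for the others.
- square_back (a joint): How far the square watch's back has been pressed in, m; 0 at the start, and it must stay so (slides like the others, about 4 N).
- screwdriver: Watchmaker's screwdriver 150 mm long, lying between the nearer watches; origin under its middle. Bystander, loose.
- loupe: Black eye loupe, 36 mm across, 34 mm tall, standing between the farther watches; origin at its foot. Bystander, loose.
- bezel: Steel bezel ring 42 mm across, 5 mm thick, lying flat in the middle; origin at its underside. Bystander, loose.
- tweezers: Steel tweezers 126 mm long, 6 mm thick, lying on the right of the mat; origin under the middle. Bystander, loose.
- parts_jar: Small clear jar with a metal cap, 44 mm across, 40 mm tall, on the right; origin at its foot. Bystander, loose.
- blower: Black rubber dust blower, 62 mm across, 85 mm tall, standing on the left; origin at its foot. Bystander, loose.
- parts_dish: White parts dish 56 mm across, 16 mm tall, on the left; origin at its foot. Bystander, loose.
Not all that is in view belongs to the job. Leave any blue or purple look-alike of the small_watch alone.

How it is judged:
By the outcome, as a careful person would: the job done as asked, in the order asked, and still so for the second after the job is handed in, with the robot touching nothing.
It also fails if it takes over 43 s, if anything falls off the work surface, if the arm or the gripper's body presses on something with over 40 N, if the wrist force passes 120 N, or if a joint passes its speed limit or range.

## Working session

There is one attempt and no reset: what is moved stays moved. The work goes in short steps, Python scripts to look and compute and a tool call to move; the robot and the scene stay as the last step left them, time stands still between calls to the robot, and variables do not carry over. Pictures are saved under pics/ and viewed, and the job is handed in when it is done.

Besides the shell and the picture viewer there is one more tool, called after ">>>" as name(argument=value, ...) on one line, values as JSON. servo_tool: Moves the arm, as the interface text tells. Its arguments: {"type":"object","properties":{"steps":{"type":"array","items":{"type":"array","items":{"type":"number"}}},"squeeze":{"type":"number"}},"required":["steps"]}

```bash
mkdir -p pics; python3 - <<'E'
from plant import r
import cv2
for n in("scene","top"):
    im=r.capture(n); cv2.imwrite(f"pics/{n}0.png",cv2.resize(im[:,:,::-1],(800,600),interpolation=cv2.INTER_CUBIC)); cv2.imwrite(f"pics/{n}_raw.png",im[:,:,::-1])
    print(r.calibration(n))
print(r.get_state(),r.pinch_z)
E
```

```text
{'K': array([[425.17469467,   0.        , 251.54220772],
       [  0.        , 425.17469467, 194.28173933],
       [  0.        ,   0.        ,   1.        ]]), 'rvec': array([ 2.1414711 ,  0.86472816, -0.398898  ]), 'tvec': array([-0.37308745, -0.16590332,  1.23013984])}
{'K': array([[495.32504748,   0.        , 253.74229388],
       [  0.        , 495.32504748, 193.6024593 ],
       [  0.        ,   0.        ,   1.        ]]), 'rvec': array([ 2.1754848 , -2.17212896,  0.07193839]), 'tvec': array([-5.31963941e-04,  4.85950747e-01,  1.29197290e+00])}
{'time_s': 0.1, 'joints': array([ 8.20536124e+01,  2.05850788e+01,  6.39797367e-01, -1.70571934e-02,
       -7.01376418e+01, -1.65073619e+01]), 'qd': array([ 0.03124891, -0.1156756 ,  0.09641301,  0.03247988,  0.04749776,
        0.04832376]), 'joint_torque': array([-1.38142637e-03, -5.84163308e+01,  2.93750918e+01,  7.01547951e+00,
        1.01764739e-02, -4.57030808e-05]), 'tcp_pos': array([0.27926399, 0.61403621, 0.22574984]), 'eef_rot': array([ 1.79915938e+02, -8.18869009e-03, -2.44595505e+01]), 'contact_force': array([-0.24322976, -0.28588125, -0.29067338]), 'moment': array([-0.01938182,  0.02815654, -0.01512862]), 'gripper_width': 0.08771228441143938} 0.0188
```

View pics/top0.png

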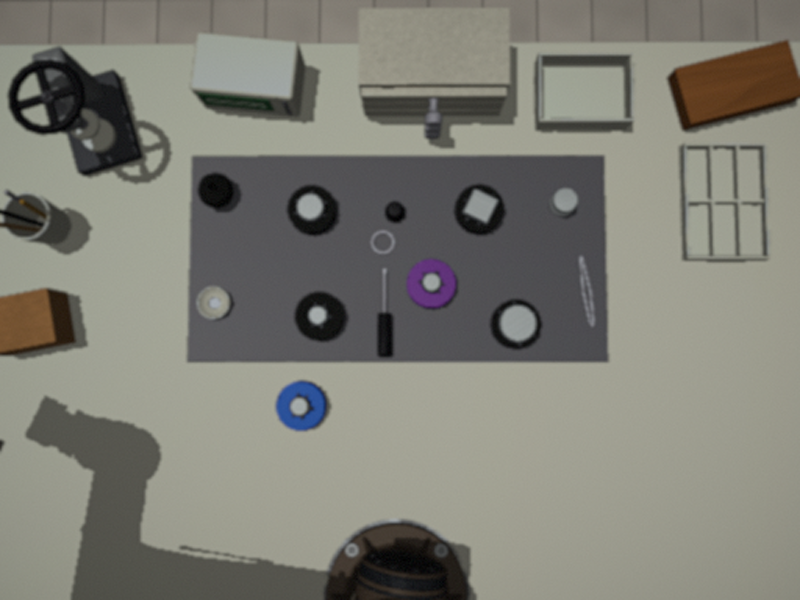

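View pics/scene0.png

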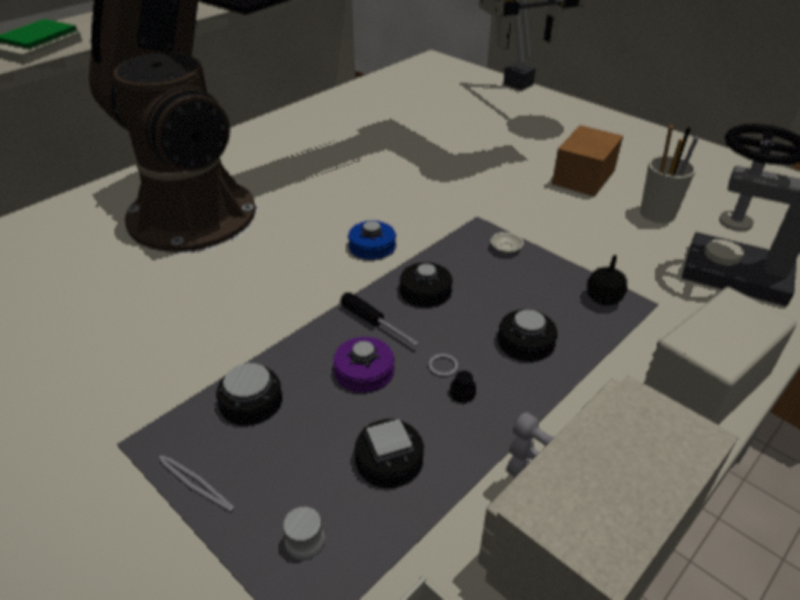

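The top view shows the large disc near (518,323), the medium at (310,207), the small at (318,315) and the square at (481,206). The blue (300,406) and purple (431,282) ones are decoys. Next I'll measure the disc centres in both views.

```bash
cat > h.py <<'E'
import numpy as np,cv2
def ray(c,uv,z):
    R=cv2.Rodrigues(c['rvec'])[0]; t=c['tvec']
    d=R.T@np.linalg.inv(c['K'])@np.array([uv[0],uv[1],1]); o=-R.T@t
    return o+d*(z-o[2])/d[2]
E
python3 - <<'E'
from plant import r
from h import *
seeds={'top':{'L':(518,323),'M':(310,207),'S':(318,315)},'scene':{'L':(247,380),'M':(530,321),'S':(427,270)}}
for n in seeds:
    im=cv2.imread(f"pics/{n}_raw.png"); g=cv2.cvtColor(im,cv2.COLOR_BGR2GRAY); c=r.calibration(n)
    tiles=[]
    for k,s in seeds[n].items():
        x,y=[int(v/1.5625) for v in s]; w=30
        p=g[y-w:y+w,x-w:x+w]; val=g[y,x]
        m=(p>(val*0.5+30*0.5)+10).astype(np.uint8)
        nl,lab,st,ce=cv2.connectedComponentsWithStats(m,connectivity=4); i=lab[w,w]
        uv=ce[i]+[x-w,y-w]; b=st[i]
        P=ray(c,uv,.0463); a=ray(c,(b[0]+x-w-.5,uv[1]),.0463);e=ray(c,(b[0]+b[2]+x-w-.5,uv[1]),.0463)
        print(n,k,val,uv,b,P.round(4),'width',np.linalg.norm(a-e).round(4))
        t=cv2.resize(im[y-w:y+w,x-w:x+w],None,fx=4.4,fy=4.4,interpolation=cv2.INTER_CUBIC)
        q=((ce[i]+.5)*4.4).astype(int); cv2.drawMarker(t,tuple(map(int,q)),(0,0,255),0,12); tiles.append(t)
    cv2.imwrite(f"pics/crop_{n}.png",np.hstack(tiles))
a=cv2.imread("pics/crop_top.png");b=cv2.imread("pics/crop_scene.png");cv2.imwrite("pics/crops.png",np.vstack([a,b]))
E
```

```text
top L 154 [331.15632754 206.44665012] [ 19  20  23  22 403] [ 0.4507 -0.2002  0.0463] width 0.0593
top M 161 [197.87254902 131.73529412] [ 22  22  17  16 204] [0.6465 0.1468 0.0463] width 0.0447
top S 168 [202.83870968 201.20430108] [25 25 11 11 93] [0.4639 0.1318 0.0463] width 0.0286
scene L 127 [150.48322981 230.13167702] [   0    0   60   40 1610] [ 0.4127 -0.1908  0.0463] width 0.1238
scene M 125 [338.95238095 204.        ] [ 21  23  19  13 189] [0.6456 0.1463 0.0463] width 0.042
scene S 127 [272.45762712 172.05084746] [25 27 10  7 59] [0.4626 0.1307 0.0463] width 0.0242
```

View pics/crops.png

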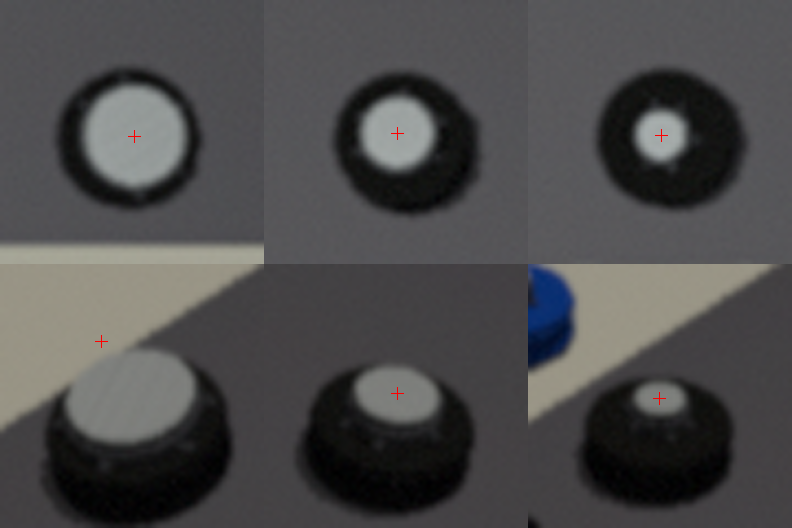

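>>> servo_tool(steps=[[0,3,2,0,0],[0,4,3.5,0,0],[0,4.3,3.5,0,0],[0,4.3,3.5,0,0],[0,4.3,3.5,0,0],[0,4.3,3.5,0,0],[0,4.3,3.5,0,0],[0,4.3,3.5,0,0]], squeeze=10)

```text
time_s: 1.1
tcp_pos: [0.4686, 0.2357, 0.2265]
eef_rot: [180.0, 0.0, -24.4]
contact_force: [1.8, 0.4, -0.1]
gripper_width: 0.0132
```

>>> servo_tool(steps=[[0,2,5,0,0],[0,2,5,0,0],[0,2,5,0,0],[0,2,5,0,0],[0,2,5,0,0],[0,2,5,0,0],[0,2,5,0,0],[0,2,5,0,0]])

```text
time_s: 2.1
tcp_pos: [0.4479, -0.1946, 0.2266]
eef_rot: [-180.0, -0.0, -24.4]
contact_force: [1.0, 0.3, 0.6]
gripper_width: 0.0007
```

```bash
cat >> h.py <<'E'
T={'L':(.4507,-.2002),'M':(.646,.1466),'S':(.4633,.1313)}
def go(k,pos,yaw):
    R=cv2.Rodrigues(np.array([0,0,np.radians(yaw)]))[0]@np.diag([1,-1,-1])
    d=np.array([*T[k],.0])-np.array(pos); d[2]=0
    print(k,'cm tool',(R.T@d*100).round(2),'height',pos[2])
E
python3 - <<'E'
from plant import r
from h import *
c=r.calibration('scene');print(ray(c,(157.3,242.3),.0463))
s=r.get_state();print(s['tcp_pos'],s['eef_rot'],s['time_s'],s['contact_force'],s['gripper_width'])
for k in T: go(k,s['tcp_pos'],s['eef_rot'][2])
E
```

```text
[ 0.45072569 -0.20166059  0.0463    ]
[ 0.44787885 -0.19461723  0.22656373] [-1.79990310e+02 -7.32619843e-03 -2.44440738e+01] 2.1 [1.04526048 0.34745059 0.59707302] 0.0006940301581361424
L cm tool [0.49 0.39 0.  ] height 0.22656372908054795
M cm tool [  3.92 -39.26   0.  ] height 0.22656372908054795
S cm tool [-12.08 -30.31   0.  ] height 0.22656372908054795
```

>>> servo_tool(steps=[[0,0.5,0.4,0,0],[0,0,0,3,0],[0,0,0,4,0],[0,0,0,4,0],[0,0,0,3,0],[0,0,0,1.5,0],[0,0,0,0.5,0],[0,0,0,0,0]])

```text
time_s: 3.1
tcp_pos: [0.4514, -0.1983, 0.0667]
eef_rot: [180.0, 0.0, -24.4]
contact_force: [-0.5, 0.5, 0.2]
gripper_width: 0.0006
```

```bash
python3 - <<'E'
from plant import r
from h import *
s=r.get_state();print(s['tcp_pos'],s['eef_rot'],s['time_s'],s['contact_force'],s['gripper_width'])
go('L',s['tcp_pos'],s['eef_rot'][2])
c=r.calibration('top')
im=r.capture('scene'); cv2.imwrite("pics/sL.png",cv2.resize(im[:,:,::-1],(800,600),interpolation=cv2.INTER_CUBIC))
E
```

```text
[ 0.45143231 -0.19833291  0.06666895] [ 1.79992482e+02  1.07470751e-02 -2.44257921e+01] 3.1 [-0.48213331  0.52687201  0.20264634] 0.0006272282841532139
L cm tool [0.01 0.2  0.  ] height 0.06666894771206991
```

View pics/sL.png

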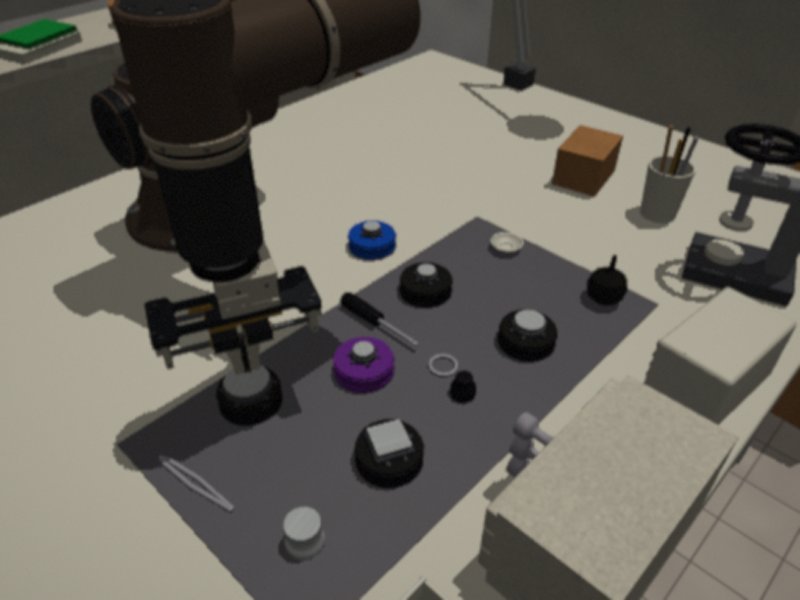

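Closed fingertips are above the large watch's back, near (245,372) in the view. I'll come down and press in small steps.

>>> servo_tool(steps=[[0,0,0.2,0.8,0],[0,0,0,0.7,0],[0,0,0,0.2,0],[0,0,0,0.2,0],[0,0,0,0.1,0],[0,0,0,0.1,0],[0,0,0,0.1,0],[0,0,0,0,0]])

```text
time_s: 4.15
tcp_pos: [0.4504, -0.2005, 0.0446]
eef_rot: [-180.0, -0.0, -24.5]
contact_force: [-1.1, 0.2, 2.8]
gripper_width: 0.0007
```

>>> servo_tool(steps=[[0,0,0,0.1,0],[0,0,0,0.1,0],[0,0,0,0.05,0],[0,0,0,0,0]])

```text
time_s: 4.65
tcp_pos: [0.4505, -0.2005, 0.0422]
eef_rot: [180.0, -0.0, -24.4]
contact_force: [-1.2, 0.7, 6.8]
gripper_width: 0.0006
```

>>> servo_tool(steps=[[0,0,0,0.04,0],[0,0,0,0.02,0],[0,0,0,0,0]])

```text
time_s: 5.03
tcp_pos: [0.4505, -0.2005, 0.0422]
eef_rot: [180.0, -0.0, -24.4]
contact_force: [-4.4, 2.5, 13.5]
gripper_width: 0.0004
```

```bash
python3 - <<'E'
from plant import r
for i in range(2):
    s=r.get_state();print(s['tcp_pos'],s['eef_rot'],s['time_s'],s['contact_force'],s['moment']); r.capture('top')
E
```

```text
[ 0.45046185 -0.20051536  0.0421595 ] [ 1.79992322e+02 -1.40945396e-02 -2.44340078e+01] 5.025 [-4.40397945  2.53571133 13.51345664] [ 0.77048433  1.60384297 -0.03990221]
[ 0.45051782 -0.20049288  0.04218331] [ 1.79995386e+02 -1.86091360e-02 -2.44324143e+01] 5.075 [-4.5585204   2.759123   13.99465798] [0.79995015 1.61440933 0.01001323]
```

>>> servo_tool(steps=[[0,0,0,-0.5,0],[0,0,0,-2,0],[0,0,0,-3,0],[0,0,0,-2,0],[0,0.5,-5,0,0],[0,0.5,-5,0,0],[0,0.5,-5,0,0],[0,0.5,-5,0,0]])

```text
time_s: 6.12
tcp_pos: [0.5522, -0.0251, 0.1164]
eef_rot: [-180.0, -0.0, -24.5]
contact_force: [-0.2, -0.2, 0.4]
gripper_width: 0.0005
```

>>> servo_tool(steps=[[0,0.4,-5,0,0],[0,0.4,-5,0,0],[0,0.4,-5,0,0],[0,0.3,-4.5,0,0],[0,0,0,0,0]])

```text
time_s: 6.75
tcp_pos: [0.6469, 0.1475, 0.1154]
eef_rot: [180.0, 0.0, -24.3]
contact_force: [-1.1, -0.5, -0.7]
gripper_width: 0.0002
```

```bash
cat > q.py <<'E'
from plant import r
from h import *
import sys
s=r.get_state();print(s['tcp_pos'],s['eef_rot'],s['time_s'],s['contact_force'],s['gripper_width'])
go(sys.argv[1],s['tcp_pos'],s['eef_rot'][2])
im=r.capture('scene'); cv2.imwrite(f"pics/{sys.argv[2]}.png",cv2.resize(im[:,:,::-1],(800,600),interpolation=cv2.INTER_CUBIC))
E
python3 q.py M s2
```

```text
[0.64694907 0.14748654 0.11538176] [ 1.79994758e+02  2.19893739e-03 -2.43054773e+01] 6.75 [-1.12595966 -0.5336026  -0.66090019] 0.0001559449203479536
M cm tool [-0.05  0.12  0.  ] height 0.11538176141072012
```

View pics/s2.png

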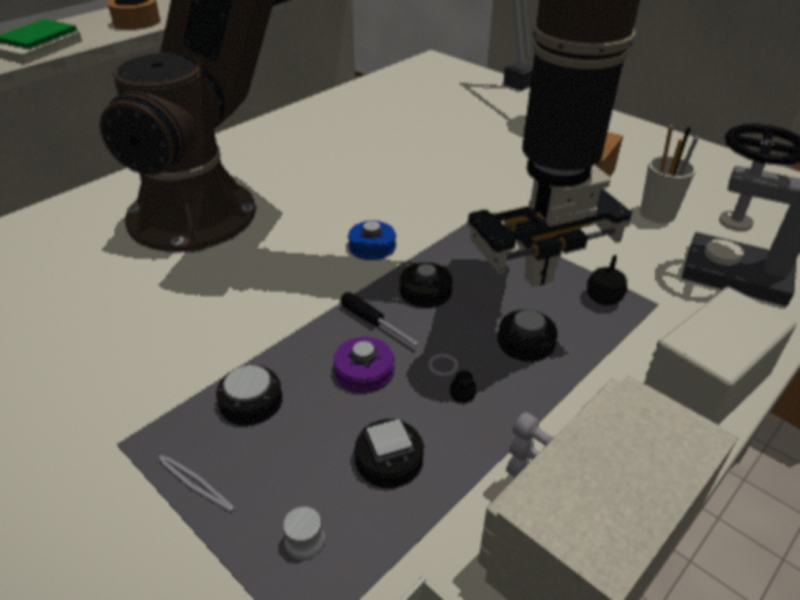

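The large back now sits low at (249,383), nothing else has shifted, and the tool is over the medium watch.

>>> servo_tool(steps=[[0,0,0.1,2,0],[0,0,0,2.5,0],[0,0,0,1.2,0],[0,0,0,0.6,0],[0,0,0,0.3,0],[0,0,0,0.2,0],[0,0,0,0.1,0],[0,0,0,0,0]])

```text
time_s: 7.8
tcp_pos: [0.6455, 0.1438, 0.0477]
eef_rot: [-180.0, -0.0, -24.4]
contact_force: [0.4, -0.4, 0.3]
gripper_width: 0.0007
```

>>> servo_tool(steps=[[0,-0.1,-0.25,0,0],[0,0,0,0,0]])

```text
time_s: 8.05
tcp_pos: [0.6456, 0.1467, 0.0476]
eef_rot: [-180.0, -0.0, -24.4]
contact_force: [0.7, -0.6, 0.0]
gripper_width: 0.0007
```

>>> servo_tool(steps=[[0,0,0,0.1,0],[0,0,0,0.1,0],[0,0,0,0.1,0],[0,0,0,0.1,0],[0,0,0,0.1,0],[0,0,0,0.05,0],[0,0,0,0,0]])

```text
time_s: 8.93
tcp_pos: [0.6457, 0.1466, 0.0423]
eef_rot: [-180.0, -0.0, -24.4]
contact_force: [-2.8, 1.4, 6.6]
gripper_width: 0.0004
```

>>> servo_tool(steps=[[0,0,0,0.04,0],[0,0,0,0.02,0],[0,0,0,0,0]])

```text
time_s: 9.3
tcp_pos: [0.6457, 0.1466, 0.0423]
eef_rot: [-180.0, -0.0, -24.4]
contact_force: [-3.9, 1.7, 10.4]
gripper_width: 0.0006
```

>>> servo_tool(steps=[[0,0,0,0.03,0],[0,0,0,0,0]])

```text
time_s: 9.55
tcp_pos: [0.6457, 0.1466, 0.0423]
eef_rot: [-180.0, -0.0, -24.4]
contact_force: [-5.6, 1.9, 12.1]
gripper_width: 0.0008
```

>>> servo_tool(steps=[[0,0,0,-0.5,0],[0,0,0,-2,0],[0,0,0,-3,0],[0,0,0,-2,0],[0,-4,2.2,0,0],[0,-4,2.2,0,0],[0,-4,2.2,0,0],[0,-4,2.2,0,0]])

```text
time_s: 10.55
tcp_pos: [0.4619, 0.1318, 0.1156]
eef_rot: [180.0, 0.0, -24.5]
contact_force: [-0.1, 0.8, 0.2]
gripper_width: 0.0004
```

>>> servo_tool(steps=[[0,0,0,0,0],[0,0,0,0,0]])

```text
time_s: 10.8
tcp_pos: [0.4639, 0.1327, 0.1164]
eef_rot: [-180.0, -0.0, -24.4]
contact_force: [0.2, -0.1, 0.1]
gripper_width: 0.0004
```

```bash
python3 q.py S s3
```

```text
[0.46391384 0.13274584 0.11638135] [-1.79962568e+02 -3.66815321e-02 -2.44211843e+01] 10.8 [ 0.24251485 -0.10115822  0.07927797] 0.0003605926431049162
S cm tool [0.   0.16 0.  ] height 0.11638135368318053
```

View pics/s3.png

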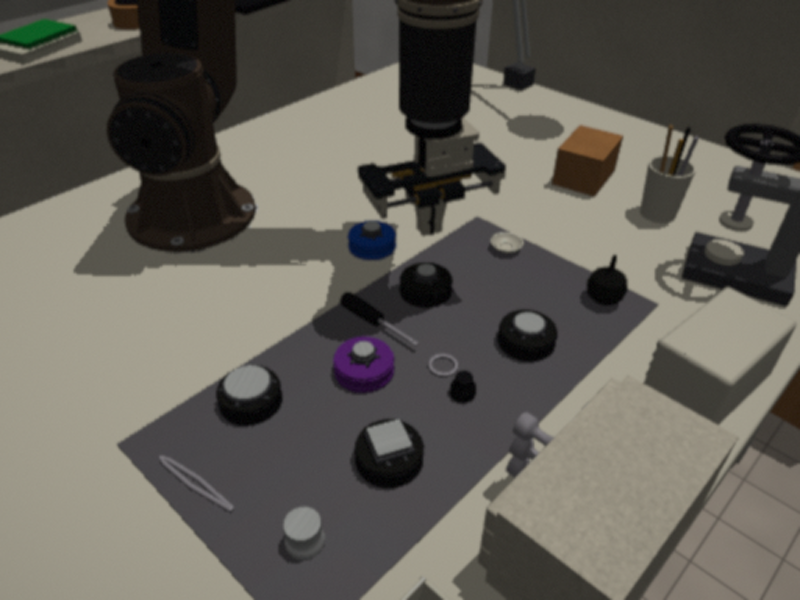

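The medium watch at (529,323) is in place, and the tool is now above the black-block small watch at (427,272).

>>> servo_tool(steps=[[0,0,0.15,2,0],[0,0,0,2.5,0],[0,0,0,1.2,0],[0,0,0,0.6,0],[0,0,0,0.3,0],[0,0,0,0.1,0],[0,0,0,0,0],[0,0,0,0,0]])

```text
time_s: 11.85
tcp_pos: [0.463, 0.1313, 0.0495]
eef_rot: [-180.0, -0.0, -24.4]
contact_force: [0.8, 0.1, 0.5]
gripper_width: 0.0002
```

>>> servo_tool(steps=[[0,0,0,0.15,0],[0,0,0,0.15,0],[0,0,0,0.1,0],[0,0,0,0.1,0],[0,0,0,0.1,0],[0,0,0,0.1,0],[0,0,0,0.03,0],[0,0,0,0,0]])

```text
time_s: 12.85
tcp_pos: [0.463, 0.1313, 0.0422]
eef_rot: [-180.0, -0.0, -24.4]
contact_force: [-2.2, 0.8, 9.6]
gripper_width: 0.0004
```

>>> servo_tool(steps=[[0,0,0,0.03,0],[0,0,0,0.02,0],[0,0,0,0,0]])

```text
time_s: 13.22
tcp_pos: [0.463, 0.1313, 0.0421]
eef_rot: [-180.0, -0.0, -24.4]
contact_force: [-4.9, 0.4, 16.3]
gripper_width: 0.0003
```

>>> servo_tool(steps=[[0,0,0,-0.5,0],[0,0,0,-2,0],[0,0,0,-4,0],[0,0,0,-5,0],[0,0,0,-5,0],[0,-3.5,-3.5,0,0],[0,-3.5,-3.5,0,0],[0,-3.5,-3.5,0,0]])

```text
time_s: 14.22
tcp_pos: [0.4099, 0.2712, 0.2063]
eef_rot: [-180.0, 0.0, -24.5]
contact_force: [0.7, 0.5, 0.5]
gripper_width: 0.0002
```

>>> servo_tool(steps=[[0,-3.5,-3.5,0,0],[0,-3.5,-3.5,0,0],[0,-3.5,-3.5,0,0],[0,-3.5,-3.5,0,0],[0,-3.5,-3.5,0,0],[0,-3.5,-3.5,0,0],[0,0,0,0,0],[0,0,0,0,0]])

```text
time_s: 15.22
tcp_pos: [0.3062, 0.5478, 0.2054]
eef_rot: [179.9, -0.0, -24.4]
contact_force: [0.6, -0.0, 0.2]
gripper_width: 0.0005
```

```bash
python3 - <<'E'
from plant import r
from h import *
s=r.get_state();print(s['tcp_pos'],s['time_s'],s['contact_force'])
for n in("scene","top"):
    im=r.capture(n)[:,:,::-1]; old=cv2.imread(f"pics/{n}_raw.png"); cv2.imwrite(f"pics/{n}_end.png",im)
    if n=='scene': a,b=old[130:360,80:440],im[130:360,80:440]
    else: a,b=old[90:280,110:400],im[90:280,110:400]
    f=2.2 if n=='scene' else 2.6
    cv2.imwrite(f"pics/cmp_{n}.png",cv2.resize(b,None,fx=f,fy=f,interpolation=cv2.INTER_CUBIC))
    if n=='top':
        g=cv2.cvtColor(im,cv2.COLOR_BGR2GRAY);go_=cv2.cvtColor(old,cv2.COLOR_BGR2GRAY)
        for k,sd in {'L':(518,323),'M':(310,207),'S':(318,315),'Q':(481,206),'purple':(431,282),'blue':(300,406)}.items():
            x,y=[int(v/1.5625) for v in sd];w=30
            o=[]
            for G in(go_,g):
                p=G[y-w:y+w,x-w:x+w];m=(p>G[y,x]*.5+25).astype(np.uint8)
                nl,lab,st,ce=cv2.connectedComponentsWithStats(m,connectivity=4);o.append(ce[lab[w,w]]+[x-w,y-w])
                # block shift by phase correlation
            d=cv2.phaseCorrelate(np.float32(go_[y-26:y+26,x-26:x+26]),np.float32(g[y-26:y+26,x-26:x+26]))
            print(k,(o[1]-o[0]).round(2),np.round(d[0],2))
E
```

```text
[0.30621172 0.54783484 0.20535209] 15.225 [ 0.61662849 -0.00790844  0.2395794 ]
L [-0.25  0.1 ] [-0.27  0.17]
M [0.3  0.44] [0.16 0.28]
S [0.18 0.28] [0.19 0.13]
Q [-0.03 -0.01] [-0.09 -0.  ]
purple [-0.1  -0.05] [-0.01  0.03]
blue [-0.05 -0.03] [-0.02 -0.01]
```

View pics/cmp_scene.png

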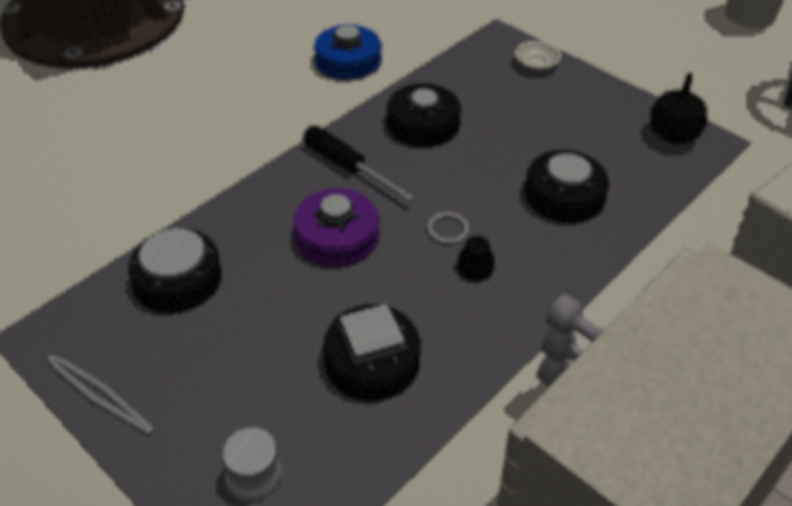

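View pics/cmp_top.png

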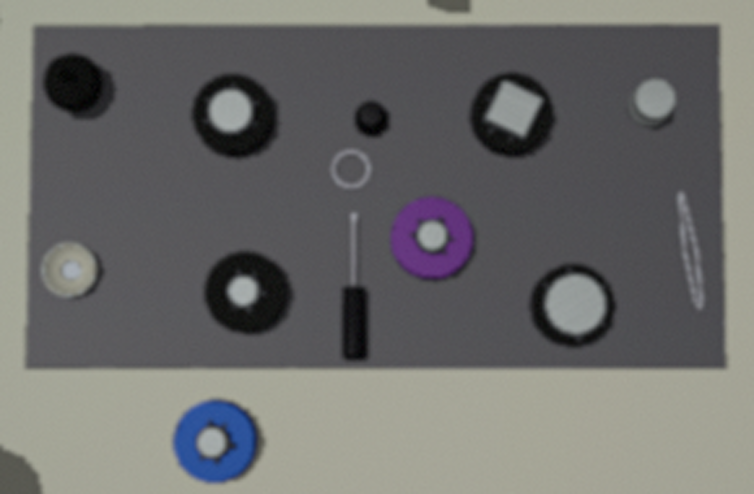

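The top and scene views show all three backs low. Their top-view shifts (0.3–0.5 px, toward the image centre) fit a drop of 4–5 mm with the blocks unmoved. The square watch, both decoys and the bystanders haven't shifted. I'm handing in.

```bash
python3 -c "
from plant import r
print(r.close_job())"
```

```text
the job is handed in; nothing more can be done
None
```

I pressed the large, medium and small watch backs straight down, in that order, with closed fingertips. I then backed the arm well clear and handed the job in at about 15 s of the 43 s allowed.

- **Backs home:** Each back stopped firmly with the fingertips at about z = 0.042 m, the expected home height. The last downward force I read on each was about 14 N (large), 12 N (medium) and 16 N (small). That is well above the 4 N sliding friction, and the tip had stopped going down.
- **Sideways force:** About 5–6 N sideways built up at the end of each press, but none of the blocks moved visibly.
- **Last pictures:** The three backs shifted in the top view by about the amount a 4–5 mm drop would cause. The square watch and the blue and purple look-alikes moved 0.1 px or less. The other items looked unmoved by eye.

No final check failed or disagreed. On the way down to the medium watch the tip was about 3 mm off centre, and I corrected that before it touched.

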